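Stand the capped reagent bottles in their spill trays

TASK

Put away the four capped reagent bottles: stand each one upright in the steel spill tray of its own shape and size (large round, small round, square, oblong), flat on the tray's floor and not up on its rim. Set the bottles down rather than dropping them, never tip one over, and leave the open beaker and the open flask standing where they are.

Things in the scene. Friction and masses are not known exactly. Their poses are not given: they have to be found in the camera images.
- large_bottle: Large round amber glass bottle, 60 mm across, 120 mm high over the cap, 0.2 to 0.45 kg. It ends on top in a black ribbed screw cap, round, 30 mm across and 24 mm high, centred; under the cap is a neck 22 mm across and 10 mm high, then the bottle's shoulder, 34 mm below the cap's top. Stands upright on the bench at the start, yaw arbitrary, closed, paper label. Origin: centre of its underside, z up.
- small_bottle: Small round amber glass bottle, 38 mm across, 85 mm high over the cap, 0.07 to 0.14 kg. It ends on top in a black ribbed screw cap, round, 30 mm across and 24 mm high, centred; under the cap is a neck 22 mm across and 10 mm high, then the bottle's shoulder, 34 mm below the cap's top. Stands upright on the bench at the start, yaw arbitrary, closed, paper label. Origin: centre of its underside, z up.
- square_bottle: Square amber glass bottle, 46 by 46 mm along its x and y, 105 mm high over the cap, 0.17 to 0.34 kg. It ends on top in a black ribbed screw cap, round, 30 mm across and 24 mm high, centred; under the cap is a neck 22 mm across and 10 mm high, then the bottle's shoulder, 34 mm below the cap's top. Stands upright on the bench at the start, yaw arbitrary, closed, paper label. Origin: centre of its underside, z up.
- oblong_bottle: Oblong (flat-sided) amber glass bottle, 62 mm along its x, 32 mm along its y, 100 mm high over the cap, 0.14 to 0.28 kg. It ends on top in a black ribbed screw cap, round, 30 mm across and 24 mm high, centred; under the cap is a neck 22 mm across and 10 mm high, then the bottle's shoulder, 34 mm below the cap's top. Stands upright on the bench at the start, yaw arbitrary, closed, paper label. Origin: centre of its underside, z up.
- large_round_tray: The larger round tray, for the large round bottle: 78 mm across inside, 86 outside. Fixed to the bench, standing at any yaw. Shallow stainless steel spill tray, flat floor 4 mm above the bench, rim 14 mm above the bench, walls 4 mm. Origin: centre of its underside, at bench height, z up.
- small_round_tray: The smaller round tray, for the small round bottle: 54 mm across inside, 62 outside. Fixed to the bench, standing at any yaw. Shallow stainless steel spill tray, flat floor 4 mm above the bench, rim 14 mm above the bench, walls 4 mm. Origin: centre of its underside, at bench height, z up.
- square_tray: The square tray, for the square bottle: 64 by 64 mm inside, 72 by 72 outside, sides along its x and y. Fixed to the bench, standing at any yaw. Shallow stainless steel spill tray, flat floor 4 mm above the bench, rim 14 mm above the bench, walls 4 mm. Origin: centre of its underside, at bench height, z up.
- oblong_tray: The oblong tray, for the oblong bottle: inside 80 mm along its x and 50 mm along its y, outside 88 by 58. Fixed to the bench, standing at any yaw. Shallow stainless steel spill tray, flat floor 4 mm above the bench, rim 14 mm above the bench, walls 4 mm. Origin: centre of its underside, at bench height, z up.
- beaker: Open white porcelain beaker, 54 mm across, 72 mm high, loose, to be left standing. Origin: centre of its underside, z up.
- flask: Open conical amber glass flask without a cap, 62 mm across at the foot, 30 mm at the mouth, 88 mm high, loose, to be left standing. Origin: centre of its underside, z up. (A stack of glass culture dishes and a mortar with pestle, both fixed and under 60 mm high, also stand among these things; neighbours' centres are at least 95 mm apart.)

How it is judged:
By the outcome, as a careful person would: the job done as asked, in the order asked, and still so for the second after the job is handed in, with the robot touching nothing.
It also fails if it takes over 125 s, if anything falls off the work surface, if the arm or the gripper's body presses on something with over 40 N, if the wrist force passes 120 N, or if a joint passes its speed limit or range.

ROBOT

A 6-joint arm with a two-finger parallel gripper is mounted at the origin on the work surface. World frame = base frame: x ahead of the robot, y to its left, z up, the work surface at z = 0. Lengths are in m, angles in rad, forces in N, time in s.
With the tool pointing down it reaches from about 0.325 to 0.9 m from the base axis. Payload 6.1 kg.
Tool frame: the origin (TCP) lies at the very end of the fingers, on their centre line; the grasp point (between the pads) lies 19 mm behind it (bot.pinch_z is the distance from the TCP to the grasp point, in m); x points along the fingers, y is the direction in which the jaws open and shut, and the axes are right-handed (so a half turn about x gives the same grasp; the last joint's range is limited). The gripper opens to 87 mm and grips with 3 to 60 N. Pads are 19 mm wide; open, the fingers measure 117 mm over their backs; the gripper's body (75 mm by 190 mm) begins 51 mm behind the grasp point.
Start: joints at [1.059, 0.22, 1.526, -0, 1.395, -0.126], TCP at [0.235, 0.579, 0.223] pointing down, gripper open.
Joint ranges: [-2.98, 2.98], [-0.91, 2.08], [0.09, 2.57], [-1.24, 4.39], [0.2, 2.65], [-2.68, 2.68]. Speed limits (rad/s): [2.57, 2.57, 3.01, 3.14, 3.14, 3.14].

INTERFACE

Orientations are given as a rotation vector (axis times angle).
In Python, from plant import get_obs, imaging, bot gives the robot as it stands.
- The arm moves only by the shell command python3 -m creep 'ROWS' [FORCE]. ROWS is JSON, a list that holds one entry, the list of rows, each a list of 7 numbers: the shift along the tool's x, y, z in mm, then the turn, a rotation vector about the tool's x, y, z in rad, then the finger opening in mm, from 0 to 87. A call has 1 to 5 rows; each row is the pose to reach, as a shift and turn from the pose commanded when the call began, along the tool's axes at that moment; what a row does not reach only later rows make up. A row lasts 1/8 s, in which the tool goes at most 62.5 mm and 10.7 degrees, less where a joint would pass 70% of its speed; a pose out of reach is approached as far as the arm can. A call with a gripper value outside its range is refused whole. The fingers move at their own pace and stop on an object; FORCE is the grip in N (left out, the last holds). Time passes only in rows, so rows that repeat a pose let the fingers close. It gives the time, the measured TCP pose, the force and the opening at its end, in the units of the state.
- get_obs(): the state, without advancing time (a new reading comes with each control period).
- imaging.read_camera(name): name is "scene" or "top" or "wrist"; returns a dict with "pixels" (400x640x3 uint8, red, green, blue), "fx", "fy", "cx", "cy" (pixels), "cam_to_world" (4x4, takes a point from camera to world coordinates); the wrist camera has in their place "hand_eye" (4x4, takes a point from camera to tool coordinates, whose origin is the TCP and whose axes are the tool frame's). Camera axes: x right, y down, z forward; pixel columns grow to the right and rows downward; lengths in m; the calibration is good to about 2 mm. A picture is of the moment at which its call begins: read the wrist's pose just before it. There is no depth.
- bot.finish_job(): hands the job in, once; it reports no verdict.
The state is a dict: "t": time; "joint_positions": joint angles; "dq": joint speeds; "joint_torque": joint torques, N m; "tcp_pos": TCP position; "ee_rot": TCP orientation; "contact_force": force on the tool from outside, world axes, zero at the start; "ft_torque": the same for the moment, N m; "opening": finger opening in m.
Only numpy, scipy, OpenCV 4.12 (cv2) and the standard library are available. Lean on these libraries where they do the work, as an engineer would, in place of code of your own. Each camera call takes 0.05 s, during which the arm holds its last target.

## Working session

There is one attempt and no reset: what is moved stays moved. The work goes in short steps, Python scripts to look and compute and a shell command to move; the robot and the scene stay as the last step left them, time stands still between calls to the robot, and variables do not carry over. Pictures are saved under pics/ and viewed, and the job is handed in when it is done.

```bash
ls; mkdir -p pics; python3 - <<'E'
from plant import get_obs, imaging, bot
import cv2
o=get_obs();print(o)
for n in ("scene","top"):
    c=imaging.read_camera(n);cv2.imwrite(f"pics/{n}0.png",c["pixels"][:,:,::-1]);print(n,c["fx"],c["fy"],c["cx"],c["cy"],c["cam_to_world"])
E
```

```text
pics
{'t': 0.0, 'joint_positions': array([ 1.05890061e+00,  2.21212146e-01,  1.52759736e+00, -1.07425940e-05,
        1.39470319e+00, -1.26108354e-01]), 'dq': array([ 1.29562978e-03,  4.24443305e-04, -9.55317820e-04, -8.18513480e-04,
        1.56716121e-03,  8.53704805e-05]), 'joint_torque': array([ 4.97873282e-05, -4.94624984e+01, -3.87370563e+01,  6.99581299e-02,
        5.75062365e-02, -1.65637143e-04]), 'tcp_pos': array([0.23488857, 0.57851878, 0.2214532 ]), 'ee_rot': array([ 0.30123769,  1.55011782, -0.30412159]), 'contact_force': array([-0.21054804, -0.62223789,  0.09489781]), 'ft_torque': array([-0.01817213,  0.02537033,  0.02914556]), 'opening': 0.08689071832465384}
scene 490.8151632360721 490.8151632360721 318.156611379749 191.23783398699527 [[ 0.60690032  0.55843176 -0.56553159  1.10173845]
 [ 0.79450744 -0.40771503  0.45002931 -0.4827201 ]
 [ 0.02073493 -0.72244198 -0.69112057  0.75773321]
 [ 0.          0.          0.          1.        ]]
top 430.86703316827635 430.86703316827635 319.6974271949972 200.4486420416547 [[-0.00730351 -0.99722029  0.07415081  0.45162815]
 [-0.99992616  0.0065628  -0.01022807 -0.00743584]
 [ 0.00971301 -0.07422004 -0.99719459  0.96493953]
 [ 0.          0.          0.          1.        ]]
```

View pics/top0.png

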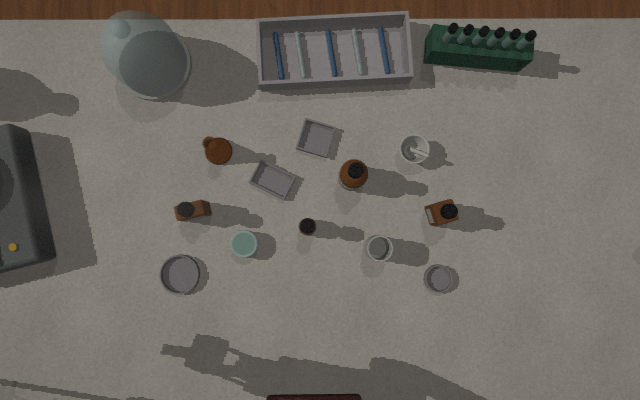

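View pics/scene0.png

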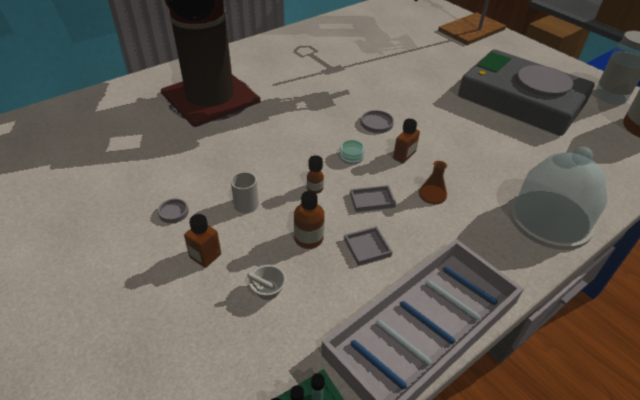

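The top view (pixels) shows:
- **Large bottle:** (354,173).
- **Small bottle:** (307,226).
- **Square bottle:** (441,212).
- **Oblong bottle:** (190,210).
- **Flask:** (216,150).
- **Beaker:** (380,247).
- **Trays:** large round (181,273), small round (438,278), square (316,138), oblong (273,180).
- **Fixed things:** dishes (244,244), mortar (415,149).

The arm itself is out of the picture. Next I'll zoom in and segment.

```bash
cat > h.py <<'E'
import numpy as np,cv2
from plant import get_obs, imaging, bot
from scipy.spatial.transform import Rotation as R
def proj(c,p,T=None):
    T=c["cam_to_world"] if T is None else T
    q=T[:3,:3].T@(np.asarray(p,float)-T[:3,3]);return np.array([c["fx"]*q[0]/q[2]+c["cx"],c["fy"]*q[1]/q[2]+c["cy"]])
def cast(c,uv,z,T=None):
    T=c["cam_to_world"] if T is None else T
    d=T[:3,:3]@np.array([(uv[0]-c["cx"])/c["fx"],(uv[1]-c["cy"])/c["fy"],1.]);o=T[:3,3]
    return o+d*(z-o[2])/d[2]
def tool():
    o=get_obs();T=np.eye(4);T[:3,:3]=R.from_rotvec(o["ee_rot"]).as_matrix();T[:3,3]=o["tcp_pos"];return T,o
E
python3 - <<'E'
from h import *
c=imaging.read_camera("top");np.save("top0.npy",c["pixels"])
T,o=tool();print(T.round(3));print(proj(c,T[:3,3]),proj(imaging.read_camera("scene"),T[:3,3]))
w=imaging.read_camera("wrist");print(w["hand_eye"].round(3),w["fx"],w["cx"],w["cy"]);cv2.imwrite("pics/wrist0.png",w["pixels"][:,:,::-1])
im=c["pixels"][:,:,::-1]
cr=cv2.resize(im[120:300,150:470],None,fx=2.5,fy=2.5,interpolation=cv2.INTER_CUBIC);cv2.imwrite("pics/topz.png",cr)
E
```

```text
[[-0.001  0.376  0.927  0.235]
 [-0.001  0.927 -0.376  0.579]
 [-1.    -0.002 -0.     0.222]
 [ 0.     0.     0.     1.   ]]
[-34.80624956 365.26349567] [430.4140842   -2.95125389]
[[-0.001 -0.296  0.955 -0.163]
 [ 1.    -0.     0.001 -0.   ]
 [ 0.     0.955  0.296 -0.081]
 [ 0.     0.     0.     1.   ]] 296.7119052419265 315.2207410836338 201.4392182190617
```

View pics/topz.png

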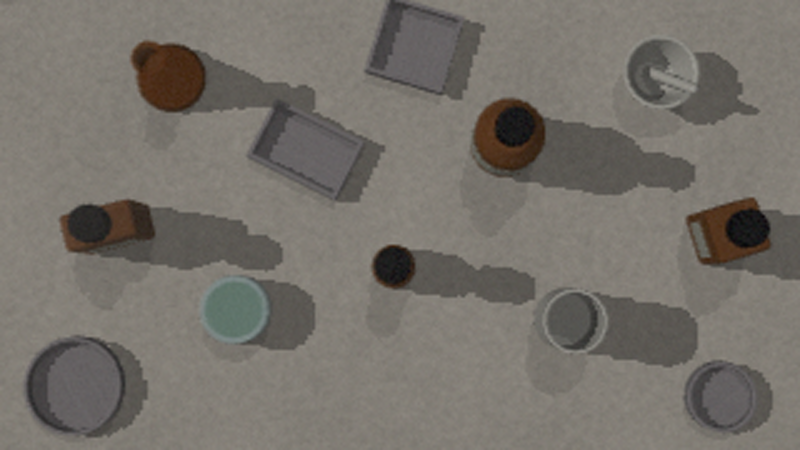

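View pics/wrist0.png

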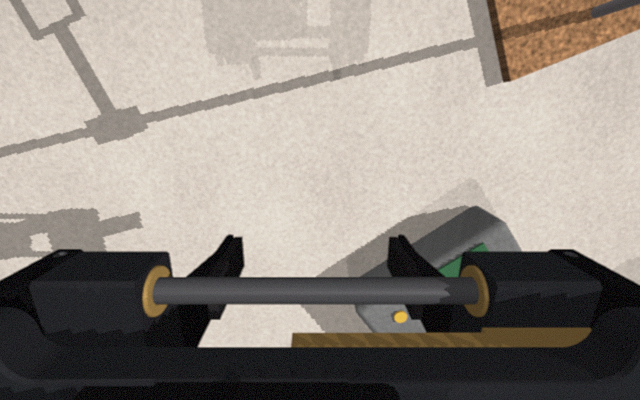

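```bash
python3 - <<'E'
from h import *
c=imaging.read_camera("top");s=imaging.read_camera("scene")
im=c["pixels"];mx=im.max(2)
B={'large':(354,173,.12),'small':(307,226,.085),'square':(446,211,.105),'oblong':(186,209,.1)}
S={'large':(309,201),'small':(316,164),'square':(199,225),'oblong':(410,127)}
for n,(u,v,H) in B.items():
    r=[]
    for cam,(a,b) in ((c,(u,v)),(s,S[n])):
        m=(cam["pixels"].max(2)<45).astype(np.uint8)
        k,l,st,ce=cv2.connectedComponentsWithStats(m,connectivity=4)
        j=min(range(1,k),key=lambda i:np.hypot(*(ce[i]-(a,b)))+(1000 if st[i][4]<40 else 0))
        r.append((ce[j].round(1),st[j].tolist(),cast(cam,ce[j],H-.012).round(4)[:2]))
    print(n,r)
# trays: by hsv inspection
for p in [(181,273),(438,278),(316,138),(273,180),(300,290),(354,185),(205,207)]: print(p,im[p[1],p[0]],cv2.cvtColor(im[p[1]:p[1]+1,p[0]:p[0]+1],cv2.COLOR_RGB2HSV)[0,0])
E
```

```text
large [(array([355.5, 170.2]), [348, 162, 16, 17, 197], array([ 0.5758, -0.0885])), (array([308.9, 199.9]), [301, 190, 16, 20, 255], array([ 0.5785, -0.088 ]))]
small [(array([306.9, 225.8]), [300, 219, 15, 15, 170], array([0.4656, 0.0102])), (array([315. , 163.6]), [309, 156, 13, 16, 179], array([0.4692, 0.0099]))]
square [(array([448.7, 211. ]), [440, 204, 18, 15, 207], array([ 0.4933, -0.2782])), (array([198.3, 223.8]), [190, 214, 17, 20, 271], array([ 0.4971, -0.2782]))]
oblong [(array([186.2, 208.9]), [178, 202, 16, 15, 157], array([0.5014, 0.255 ])), (array([409.3, 126.1]), [403, 119, 13, 15, 154], array([0.505 , 0.2551]))]
(181, 273) [102  95  98] [167  18 102]
(438, 278) [98 95 94] [ 8 10 98]
(316, 138) [103  98 100] [168  12 103]
(273, 180) [105  99 100] [175  15 105]
(300, 290) [126 121 113] [ 18  26 126]
(354, 185) [67 42 21] [ 14 175  67]
(205, 207) [51 40 33] [12 90 51]
```

```bash
python3 - <<'E'
from h import *
c=imaging.read_camera("top");s=imaging.read_camera("scene")
TR={'large_round':(181,273),'small_round':(438,278),'square':(316,138),'oblong':(273,180)}
im=cv2.GaussianBlur(c["pixels"],(3,3),0).astype(float)
m=((im[:,:,2]/im[:,:,0])>.93).astype(np.uint8)
m=cv2.morphologyEx(m,cv2.MORPH_OPEN,np.ones((3,3),np.uint8))
vis=c["pixels"][:,:,::-1].copy()
k,l,st,ce=cv2.connectedComponentsWithStats(m,connectivity=4)
for n,p in TR.items():
    j=l[p[1],p[0]];mm=(l==j).astype(np.uint8)
    cs,_=cv2.findContours(mm,cv2.RETR_EXTERNAL,cv2.CHAIN_APPROX_NONE);ct=max(cs,key=cv2.contourArea);cv2.drawContours(vis,[ct],-1,(0,255,0),1)
    for z in (.014,.004):
        w=np.array([cast(c,q[0],z)[:2] for q in ct])*1000
        w=cv2.convexHull(w.astype(np.float32))
        print(n,j,z,np.round(cv2.minAreaRect(w),1) if 0 else cv2.minAreaRect(w),cv2.minEnclosingCircle(w))
vis=cv2.resize(vis[120:300,150:470],None,fx=2.5,fy=2.5,interpolation=cv2.INTER_NEAREST);cv2.imwrite("pics/tr.png",vis)
def amber(cam):
    h=cv2.cvtColor(cam["pixels"],cv2.COLOR_RGB2HSV);return h[:,:,1]
cv2.imwrite("pics/sq.png",np.hstack([cv2.resize(c["pixels"][190:230,a:a+50,::-1],None,fx=7,fy=7,interpolation=cv2.INTER_CUBIC) for a in (165,418)]))
E
```

```text
large_round 15 0.014 ((363.7525329589844, 290.48748779296875), (86.36715698242188, 86.82685852050781), 0.7694231867790222) ((363.9664306640625, 289.92333984375), 44.666805267333984)
large_round 15 0.004 ((362.8283996582031, 293.62042236328125), (87.27539825439453, 87.73994445800781), 0.769465446472168) ((363.0445861816406, 293.05035400390625), 45.13652801513672)
small_round 16 0.014 ((349.3365173339844, -275.0242919921875), (61.72719192504883, 58.49940490722656), 89.50587463378906) ((349.8485412597656, -275.6044921875), 32.96122360229492)
small_round 16 0.004 ((348.2608642578125, -277.83819580078125), (62.37631607055664, 59.114593505859375), 89.50588989257812) ((348.7781677246094, -278.42449951171875), 33.30781936645508)
square 4 0.014 ((663.7844848632812, -9.04293441772461), (75.27023315429688, 74.68328094482422), 72.75422668457031) ((664.4998779296875, -9.193235397338867), 49.60991668701172)
square 4 0.004 ((666.0155029296875, -9.059829711914062), (76.0617904663086, 75.4686279296875), 72.75423431396484) ((666.738525390625, -9.21180248260498), 50.1317024230957)
oblong 7 0.014 ((570.1556396484375, 88.02748107910156), (90.7650375366211, 60.69437026977539), 63.039573669433594) ((569.5050048828125, 87.70992279052734), 51.77931594848633)
oblong 7 0.004 ((571.4020385742188, 89.03138732910156), (91.719482421875, 61.33266067504883), 63.03964614868164) ((570.7445678710938, 88.71049499511719), 52.32380676269531)
```

View pics/tr.png

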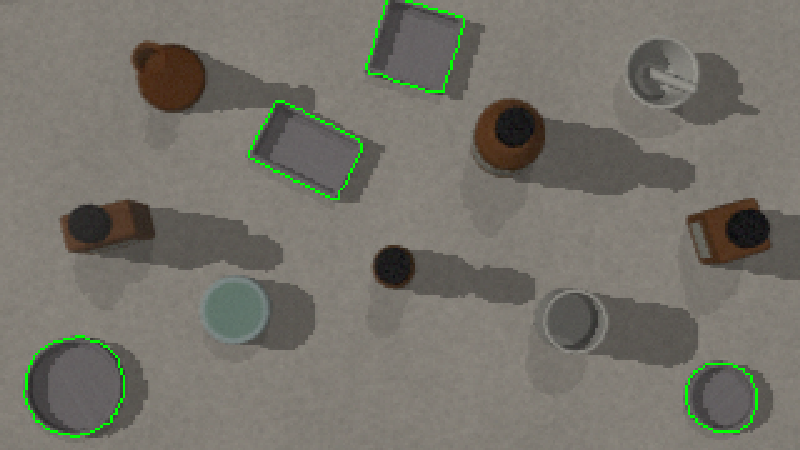

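View pics/sq.png

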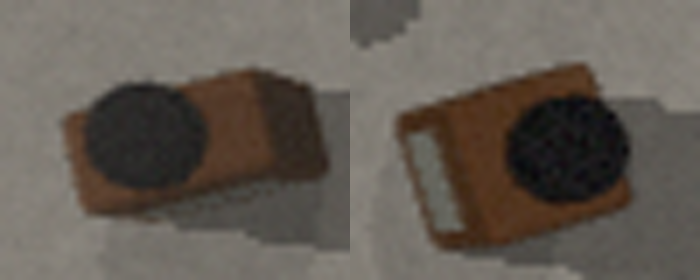

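The outlines match the trays and give me their yaws. From the zoom, the oblong bottle's long axis is near 101° and the square bottle's yaw near 16°. I'll turn the tool to world axes while moving toward the large bottle.

```bash
cat > d.py <<'E'
import sys
from h import *
# usage: d.py x y z yaw(deg of tool y) -> shift in mm along the tool axes and turn about tool x
T,o=tool();x,y,z,a=map(float,sys.argv[1:5])
d=T[:3,:3].T@(np.array([x,y,z])-T[:3,3])*1000
Y=np.degrees(np.arctan2(T[1,1],T[0,1]));w=np.radians((a-Y+180)%360-180)
print("t",round(o["t"],2),"tcp",T[:3,3].round(4),"yaw",Y.round(1),"tilt",T[2,:].round(3),"open",round(o["opening"]*1000,1),"F",o["contact_force"].round(1),"q",o["joint_positions"].round(2))
print("shift",d.round(1),"turn x",round(-w,3))
E
python3 -m creep '[[[0,-30,35,-0.08,0,0,87],[0,-65,75,-0.16,0,0,87],[0,-105,120,-0.25,0,0,87],[0,-145,168,-0.33,0,0,87],[0,-180,210,-0.385,0,0,87]]]' 30
python3 d.py .577 -.088 .222 90
```

```text
t: 1.08
tcp_pos: [0.3627, 0.3314, 0.2228]
ee_rot: [-0.001, 1.57, 0.001]
contact_force: [0.1, 0.3, -0.4]
opening: 0.0869
t 1.07 tcp [0.3627 0.3314 0.2228] yaw 90.1 tilt [-1.     0.     0.001  0.223] open 86.9 F [ 0.1  0.3 -0.4] q [ 0.58 -0.11  1.87 -0.    1.38 -0.99]
shift [   0.9 -419.7  213.7] turn x 0.001
```

```bash
python3 -m creep '[[[0,-40,20,0,0,0,87],[0,-90,45,0,0,0,87],[0,-140,70,0,0,0,87],[0,-190,95,0,0,0,87],[0,-240,121,0,0,0,87]]]'
python3 -m creep '[[[0,-45,23,0,0,0,87],[0,-90,46,0,0,0,87],[0,-130,67,0,0,0,87],[0,-165,85,0,0,0,70],[0,-180,93,0,0,0,70]]]'
python3 d.py .577 -.088 .091 90
python3 - <<'E'
from h import *
T,o=tool();w=imaging.read_camera("wrist");cv2.imwrite("pics/w1.png",w["pixels"][:,:,::-1])
C=T@w["hand_eye"]
print(proj(w,[.577,-.088,.12],C),proj(w,[.577,-.088,.086],C))
E
```

```text
t: 1.7
tcp_pos: [0.4835, 0.0914, 0.223]
ee_rot: [0.001, 1.57, -0.001]
contact_force: [0.0, 0.1, 0.1]
opening: 0.0871
t: 2.33
tcp_pos: [0.5762, -0.0888, 0.2224]
ee_rot: [0.002, 1.571, -0.002]
contact_force: [0.6, 0.1, -0.4]
opening: 0.0748
t 2.33 tcp [ 0.5762 -0.0888  0.2224] yaw 89.8 tilt [-1.    -0.    -0.     0.222] open 74.8 F [ 0.6  0.1 -0.4] q [-0.29  0.12  1.64 -0.    1.38 -1.86]
shift [131.4   0.8   0.8] turn x -0.003
[316.16726376 200.93866555] [316.05753602 191.35720535]
```

View pics/w1.png

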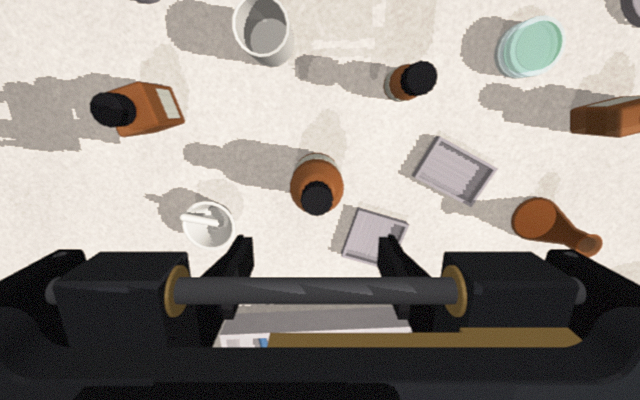

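The cap is at (317,197), where my estimate projects. The tool can go down on it and grip.

```bash
python3 -m creep '[[[25,0,0,0,0,0,60],[60,1,1,0,0,0,60],[95,1,1,0,0,0,60],[120,1,1,0,0,0,60],[131,1,1,0,0,0,60]]]' 
python3 -m creep '[[[0,0,0,0,0,0,20],[0,0,0,0,0,0,20],[0,0,0,0,0,0,20],[0,0,0,0,0,0,20],[0,0,0,0,0,0,20]]]' 50
python3 d.py .577 -.088 .222 90
```

```text
t: 3.0
tcp_pos: [0.5753, -0.0844, 0.0899]
ee_rot: [0.001, 1.574, 0.001]
contact_force: [-0.1, 0.2, -0.4]
opening: 0.0599
t: 3.62
tcp_pos: [0.5774, -0.0864, 0.0925]
ee_rot: [0.0, 1.569, -0.001]
contact_force: [-0.1, -0.5, 3.1]
opening: 0.0289
t 3.62 tcp [ 0.5774 -0.0864  0.0925] yaw 89.9 tilt [-1.    -0.001  0.002  0.092] open 28.9 F [-0.1 -0.5  3.1] q [-0.28  0.25  1.75 -0.    1.14 -1.85]
shift [-129.5   -1.7   -0.2] turn x -0.001
```

Gripped (28.9 mm on a 30 mm cap). Lift.

```bash
python3 -m creep '[[[-8,0,0,0,0,0,20],[-35,0,0,0,0,0,20],[-75,0,0,0,0,0,20],[-115,0,0,0,0,0,20],[-135,0,0,0,0,0,20]]]' 
python3 d.py .365 .290 .23 90
```

```text
t: 4.25
tcp_pos: [0.5774, -0.086, 0.229]
ee_rot: [0.0, 1.568, -0.001]
contact_force: [0.4, 0.1, -2.4]
opening: 0.0288
t 4.25 tcp [ 0.5774 -0.086   0.229 ] yaw 90.0 tilt [-1.    -0.001  0.003  0.229] open 28.8 F [ 0.4  0.1 -2.4] q [-0.28  0.12  1.63  0.    1.39 -1.85]
shift [  -1.8  375.9 -212.7] turn x -0.001
```

```bash
python3 -m creep '[[[0,15,-8,0,0,0,20],[0,45,-26,0,0,0,20],[0,85,-48,0,0,0,20],[0,130,-74,0,0,0,20],[0,175,-99,0,0,0,20]]]' 
python3 -m creep '[[[0,45,-26,0,0,0,20],[0,90,-51,0,0,0,20],[0,135,-76,0,0,0,20],[0,170,-96,0,0,0,20],[0,190,-108,0,0,0,20]]]' 
python3 -m creep '[[[0,8,-4,0,0,0,20],[0,11,-6,0,0,0,20],[0,11,-6,0,0,0,20]]]' 
python3 d.py .365 .290 .23 90
python3 - <<'E'
from h import *
T,o=tool();w=imaging.read_camera("wrist");cv2.imwrite("pics/w2.png",w["pixels"][:,:,::-1])
s=imaging.read_camera("scene");cv2.imwrite("pics/s2.png",s["pixels"][:,:,::-1])
C=T@w["hand_eye"]
print(proj(w,[.364,.290,.014],C),[proj(w,p,C).round() for p in ([.407,.29,.014],[.321,.29,.014],[.364,.333,.014],[.364,.247,.014])])
E
```

```text
t: 4.88
tcp_pos: [0.4747, 0.0911, 0.2237]
ee_rot: [0.001, 1.575, -0.0]
contact_force: [0.2, 0.9, -3.0]
opening: 0.0285
t: 5.5
tcp_pos: [0.3664, 0.2805, 0.2238]
ee_rot: [-0.002, 1.575, 0.0]
contact_force: [-0.2, -0.4, -2.5]
opening: 0.029
t: 5.88
tcp_pos: [0.3639, 0.2897, 0.226]
ee_rot: [0.0, 1.571, -0.002]
contact_force: [1.1, -0.3, -2.6]
opening: 0.0292
t 5.88 tcp [0.3639 0.2897 0.226 ] yaw 89.9 tilt [-1.    -0.001 -0.001  0.226] open 29.2 F [ 1.1 -0.3 -2.6] q [ 0.5  -0.17  1.92 -0.    1.4  -1.07]
shift [-4.   0.3  1.1] turn x -0.001
[315.57917939 175.43375327] [array([316., 207.]), array([316., 142.]), array([349., 175.]), array([282., 175.])]
```

View pics/w2.png

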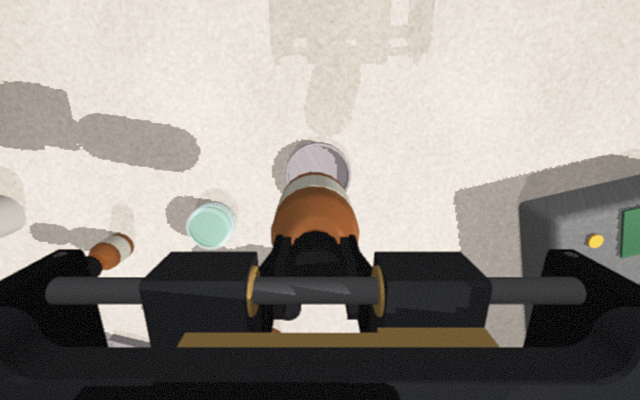

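View pics/s2.png

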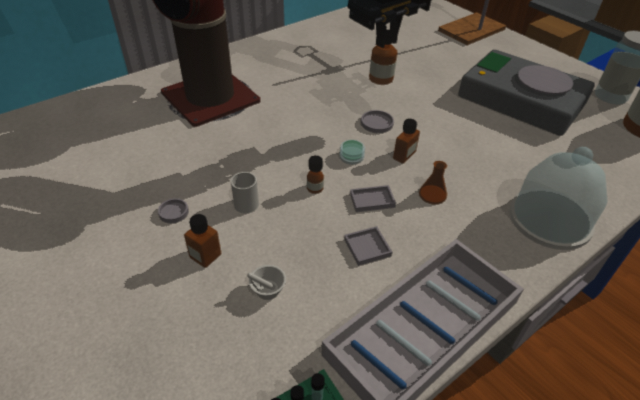

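The tray (u 285–350, top v 142) is where predicted, and the bottle hangs straight. I'll lower it gently, watching the force.

```bash
python3 -m creep '[[[25,0,1,0,0,0,20],[65,0,1,0,0,0,20],[100,0,1,0,0,0,20],[120,0,1,0,0,0,20],[126,0,1,0,0,0,20]]]' 
python3 -m creep '[[[2,0,0,0,0,0,20],[3,0,0,0,0,0,20],[4,0,0,0,0,0,20],[4,0,0,0,0,0,20]]]' 

```

```text
t: 6.6
tcp_pos: [0.3644, 0.2892, 0.0991]
ee_rot: [0.0, 1.573, -0.003]
contact_force: [0.3, 0.1, -2.3]
opening: 0.0291
t: 7.1
tcp_pos: [0.3653, 0.2904, 0.097]
ee_rot: [0.001, 1.57, -0.0]
contact_force: [-0.6, -0.2, -1.9]
opening: 0.0289
```

```bash
python3 -m creep '[[[0.5,0,0,0,0,0,20],[1,0,0,0,0,0,20],[1,0,0,0,0,0,20]]]' 
python3 -m creep '[[[0.5,0,0,0,0,0,20],[1,0,0,0,0,0,20],[1,0,0,0,0,0,20]]]' 

```

```text
t: 7.48
tcp_pos: [0.3656, 0.2904, 0.0965]
ee_rot: [0.001, 1.57, -0.0]
contact_force: [0.1, -2.7, 5.4]
opening: 0.0292
t: 7.85
tcp_pos: [0.3661, 0.2906, 0.0965]
ee_rot: [0.001, 1.569, -0.0]
contact_force: [-2.6, -3.3, 12.4]
opening: 0.029
```

Contact came at floor height. I'll ease off 1 mm, open and go up.

```bash
python3 -m creep '[[[-1,0,0,0,0,0,20],[-1,0,0,0,0,0,30],[-1,0,0,0,0,0,40],[-1,0,0,0,0,0,60],[-1,0,0,0,0,0,60]]]' 
python3 -m creep '[[[-20,0,0,0,0,0,60],[-60,0,0,0,0,0,60],[-105,0,0,0,0,0,60],[-125,0,0,0,0,0,60],[-130,0,0,0,0,0,60]]]' 
python3 d.py .4675 .010 .23 90
python3 - <<'E'
from h import *
T,o=tool();w=imaging.read_camera("top");cv2.imwrite("pics/t3.png",cv2.resize(w["pixels"][120:320,130:480,::-1],None,fx=2.2,fy=2.2))
s=imaging.read_camera("scene");cv2.imwrite("pics/s3.png",cv2.resize(s["pixels"][60:180,320:480,::-1],None,fx=4,fy=4))
E
```

```text
t: 8.48
tcp_pos: [0.3648, 0.2902, 0.0952]
ee_rot: [0.001, 1.571, -0.001]
contact_force: [0.6, -0.6, 0.3]
opening: 0.0524
t: 9.1
tcp_pos: [0.3657, 0.2907, 0.227]
ee_rot: [0.002, 1.568, 0.001]
contact_force: [0.1, -1.0, -0.3]
opening: 0.06
t 9.1 tcp [0.3657 0.2907 0.227 ] yaw 90.0 tilt [-1.     0.001  0.003  0.227] open 60.0 F [ 0.1 -1.  -0.3] q [ 0.5  -0.17  1.92  0.    1.39 -1.07]
shift [  -3.1 -280.7  102. ] turn x -0.001
```

View pics/t3.png

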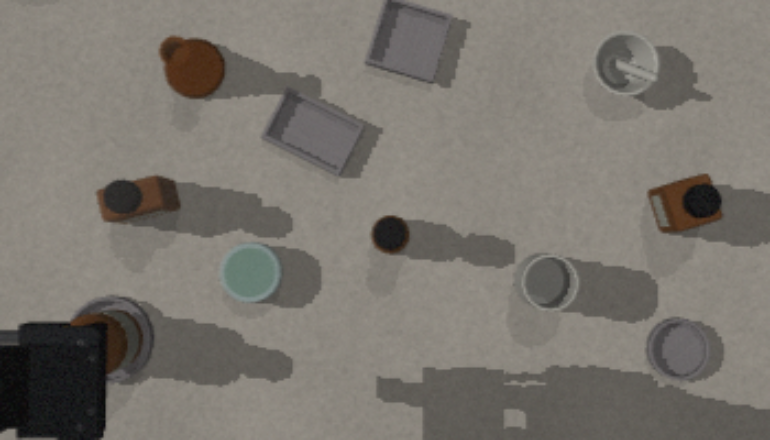

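View pics/s3.png

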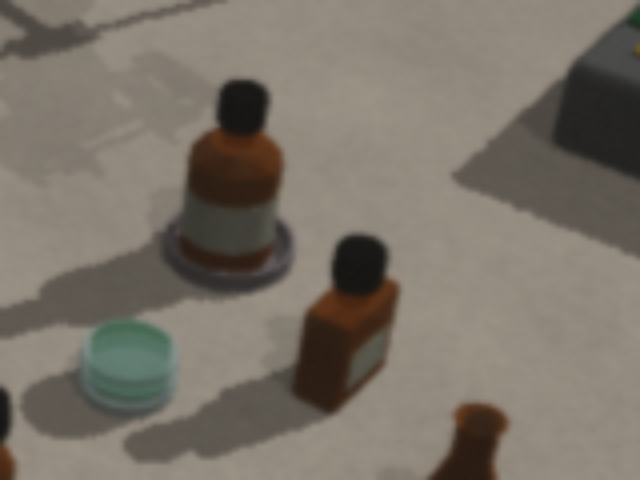

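The large bottle stands inside its tray. Next is the small one.

```bash
python3 -m creep '[[[0,-25,9,0,0,0,60],[0,-75,27,0,0,0,60],[0,-130,47,0,0,0,60],[0,-185,67,0,0,0,60],[0,-235,85,0,0,0,60]]]' 
python3 -m creep '[[[0,-30,11,0,0,0,60],[0,-44,16,0,0,0,60],[20,-46,17,0,0,0,60],[60,-46,17,0,0,0,60],[60,-46,17,0,0,0,60]]]' 
python3 d.py .4675 .010 .056 90
python3 - <<'E'
from h import *
T,o=tool();w=imaging.read_camera("wrist");cv2.imwrite("pics/w4.png",w["pixels"][:,:,::-1])
C=T@w["hand_eye"]
print(proj(w,[.4675,.010,.073],C))
m=(w["pixels"].max(2)<45).astype(np.uint8);m[235:]=0
k,l,st,ce=cv2.connectedComponentsWithStats(m)
print([(ce[i].round(1),st[i]) for i in range(1,k) if st[i][4]>100])
E
```

```text
t: 9.82
tcp_pos: [0.4493, 0.0533, 0.2237]
ee_rot: [0.001, 1.573, -0.001]
contact_force: [1.0, 0.6, -0.4]
opening: 0.06
t: 10.45
tcp_pos: [0.4634, 0.0103, 0.1617]
ee_rot: [0.001, 1.579, 0.001]
contact_force: [-0.9, 0.4, 0.1]
opening: 0.0599
t 10.45 tcp [0.4634 0.0103 0.1617] yaw 90.0 tilt [-1.     0.002 -0.008  0.162] open 59.9 F [-0.9  0.4  0.1] q [-0.15 -0.11  1.99  0.    1.27 -1.72]
shift [105.6  -0.5   5. ] turn x -0.0
[314.77293571 209.77979527]
[(array([316.1, 209.3]), array([300, 192,  33,  37, 855], dtype=int32))]
```

View pics/w4.png

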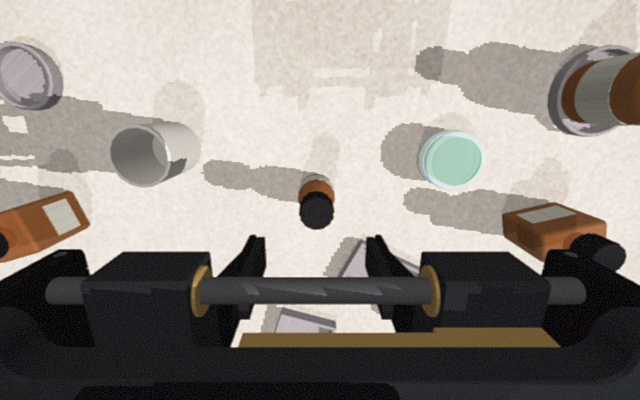

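The cap centroid (316,209) agrees with the prediction (315,210). Descend and grip.

```bash
python3 d.py .4675 .010 .056 90; python3 -m creep '[[[20,0,2,0,0,0,60],[50,0,3,0,0,0,60],[80,0,3,0,0,0,60],[98,0,3,0,0,0,60],[105,0,3,0,0,0,60]]]' 
python3 -m creep '[[[0,0,0,0,0,0,20],[0,0,0,0,0,0,20],[0,0,0,0,0,0,20],[0,0,0,0,0,0,20],[0,0,0,0,0,0,20]]]' 40
python3 d.py .4675 .010 .056 90
```

```text
t 10.5 tcp [0.4651 0.0101 0.164 ] yaw 90.0 tilt [-1.     0.001 -0.005  0.164] open 60.3 F [-0.1 -0.1  0.4] q [-0.15 -0.11  1.99  0.    1.27 -1.72]
shift [108.   -0.2   2.9] turn x -0.0
t: 11.12
tcp_pos: [0.4702, 0.0096, 0.0609]
ee_rot: [0.0, 1.571, -0.0]
contact_force: [0.1, 0.5, 1.2]
opening: 0.0602
t: 11.75
tcp_pos: [0.4702, 0.0091, 0.0611]
ee_rot: [0.001, 1.57, -0.001]
contact_force: [0.8, 1.1, 3.2]
opening: 0.0289
t 11.75 tcp [0.4702 0.0091 0.0611] yaw 89.9 tilt [-1.    -0.     0.001  0.061] open 28.9 F [0.8 1.1 3.2] q [-0.15  0.04  2.06  0.    1.05 -1.72]
shift [ 5.1  0.9 -2.7] turn x -0.001
```

```bash
python3 -m creep '[[[-8,0,0,0,0,0,20],[-35,0,0,0,0,0,20],[-80,0,0,0,0,0,20],[-125,0,0,0,0,0,20],[-140,0,0,0,0,0,20]]]' 
python3 d.py .3515 -.2755 .20 90
```

```text
t: 12.38
tcp_pos: [0.4713, 0.0089, 0.2039]
ee_rot: [-0.0, 1.566, -0.001]
contact_force: [-0.4, 0.5, -1.4]
opening: 0.0289
t 12.38 tcp [0.4713 0.0089 0.2039] yaw 90.0 tilt [-1.    -0.001  0.005  0.204] open 28.9 F [-0.4  0.5 -1.4] q [-0.15 -0.15  1.94 -0.    1.34 -1.72]
shift [   3.5 -284.5 -119.6] turn x -0.001
```

```bash
python3 -m creep '[[[0,-20,-8,0,0,0,20],[0,-60,-25,0,0,0,20],[0,-105,-44,0,0,0,20],[0,-155,-64,0,0,0,20],[0,-205,-85,0,0,0,20]]]' 
python3 -m creep '[[[0,-40,-17,0,0,0,20],[0,-65,-28,0,0,0,20],[0,-79,-33,0,0,0,20],[0,-80,-33,0,0,0,20]]]' 
python3 d.py .353 -.2755 .066 90
python3 - <<'E'
from h import *
T,o=tool();w=imaging.read_camera("wrist");cv2.imwrite("pics/w5.png",w["pixels"][:,:,::-1])
C=T@w["hand_eye"]
print([proj(w,p,C).round() for p in ([.381,-.2755,.014],[.319,-.2755,.014],[.350,-.2445,.014],[.35,-.3065,.014])])
E
```

```text
t: 13.0
tcp_pos: [0.3832, -0.1966, 0.1994]
ee_rot: [0.001, 1.572, 0.001]
contact_force: [1.4, -0.9, -0.9]
opening: 0.0292
t: 13.5
tcp_pos: [0.3511, -0.2757, 0.1998]
ee_rot: [0.003, 1.572, -0.001]
contact_force: [-0.2, -0.2, -0.7]
opening: 0.029
t 13.5 tcp [ 0.3511 -0.2757  0.1998] yaw 89.9 tilt [-1.     0.001 -0.001  0.2  ] open 29.0 F [-0.2 -0.2 -0.7] q [-0.84 -0.2   2.    0.    1.35 -2.41]
shift [133.8   0.    2. ] turn x -0.002
[array([315., 204.]), array([315., 153.]), array([341., 179.]), array([289., 179.])]
```

View pics/w5.png

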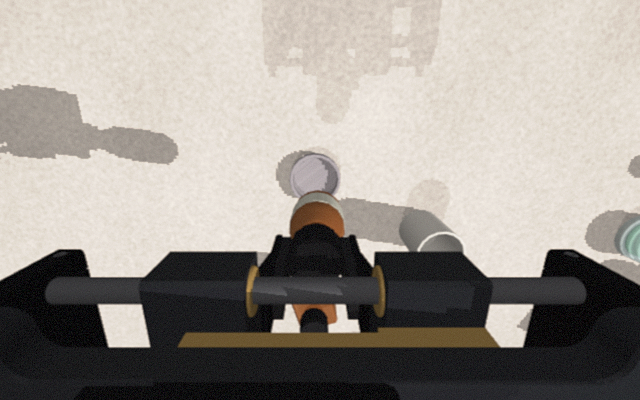

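The tray (u 290–341, top v 153) matches the prediction. Lower it.

```bash
python3 -m creep '[[[25,0,1,0,0,0,20],[65,0,1,0,0,0,20],[105,0,1,0,0,0,20],[124,0,1,0,0,0,20],[130,0,1,0,0,0,20]]]' 
python3 -m creep '[[[1,0,0,0,0,0,20],[2,0,0,0,0,0,20],[3,0,0,0,0,0,20],[3,0,0,0,0,0,20]]]' 

```

```text
t: 14.18
tcp_pos: [0.3523, -0.2737, 0.0691]
ee_rot: [0.001, 1.573, 0.003]
contact_force: [1.2, 0.0, -0.7]
opening: 0.0292
t: 14.68
tcp_pos: [0.3527, -0.276, 0.068]
ee_rot: [0.0, 1.57, -0.001]
contact_force: [-0.5, -0.1, -1.3]
opening: 0.0292
```

```bash
python3 -m creep '[[[0.5,0,0,0,0,0,20],[1,0,0,0,0,0,20],[1.5,0,0,0,0,0,20],[1.5,0,0,0,0,0,20]]]' 
python3 -m creep '[[[0.5,0,0,0,0,0,20],[1,0,0,0,0,0,20],[1,0,0,0,0,0,20]]]' 

```

```text
t: 15.18
tcp_pos: [0.3525, -0.2757, 0.0659]
ee_rot: [0.001, 1.571, -0.001]
contact_force: [0.1, 0.2, -1.6]
opening: 0.0289
t: 15.55
tcp_pos: [0.3526, -0.2758, 0.0651]
ee_rot: [0.001, 1.571, -0.001]
contact_force: [-0.4, -0.3, 0.3]
opening: 0.0294
```

```bash
python3 -m creep '[[[0.5,0,0,0,0,0,20],[1,0,0,0,0,0,20],[1,0,0,0,0,0,20]]]' 

```

```text
t: 15.92
tcp_pos: [0.353, -0.2759, 0.065]
ee_rot: [0.0, 1.57, -0.001]
contact_force: [-1.0, 3.3, 8.3]
opening: 0.0291
```

Contact at floor height. Release.

```bash
python3 -m creep '[[[-0.7,0,0,0,0,0,20],[-0.7,0,0,0,0,0,30],[-0.7,0,0,0,0,0,40],[-0.7,0,0,0,0,0,60],[-0.7,0,0,0,0,0,60]]]' 
python3 -m creep '[[[-20,0,0,0,0,0,60],[-65,0,0,0,0,0,60],[-110,0,0,0,0,0,60],[-145,0,0,0,0,0,60],[-160,0,0,0,0,0,60]]]' 
python3 d.py .495 -.278 .225 90
python3 - <<'E'
from h import *
w=imaging.read_camera("top");cv2.imwrite("pics/t6.png",cv2.resize(w["pixels"][190:310,370:500,::-1],None,fx=4,fy=4))
s=imaging.read_camera("scene");cv2.imwrite("pics/s6.png",cv2.resize(s["pixels"][140:280,130:290,::-1],None,fx=4,fy=4))
E
```

```text
t: 16.55
tcp_pos: [0.3524, -0.2757, 0.0645]
ee_rot: [0.001, 1.571, -0.001]
contact_force: [0.5, -0.4, 0.4]
opening: 0.0525
t: 17.18
tcp_pos: [0.3533, -0.2765, 0.2269]
ee_rot: [-0.002, 1.568, -0.003]
contact_force: [-1.0, -0.4, -0.8]
opening: 0.0599
t 17.18 tcp [ 0.3533 -0.2765  0.2269] yaw 90.0 tilt [-1.    -0.003  0.002  0.227] open 59.9 F [-1.  -0.4 -0.8] q [-0.84 -0.22  1.96 -0.    1.4  -2.41]
shift [  2.3  -1.3 141.7] turn x -0.001
```

View pics/t6.png

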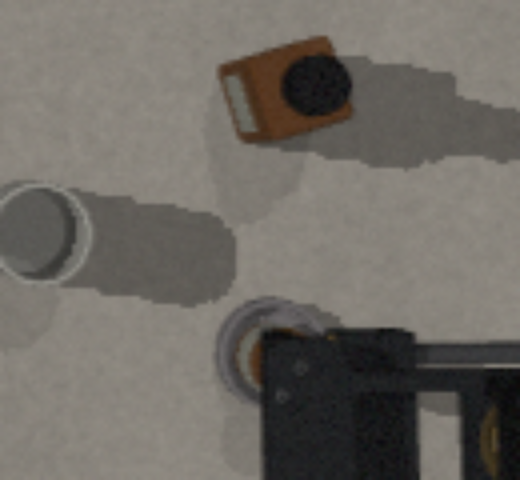

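View pics/s6.png

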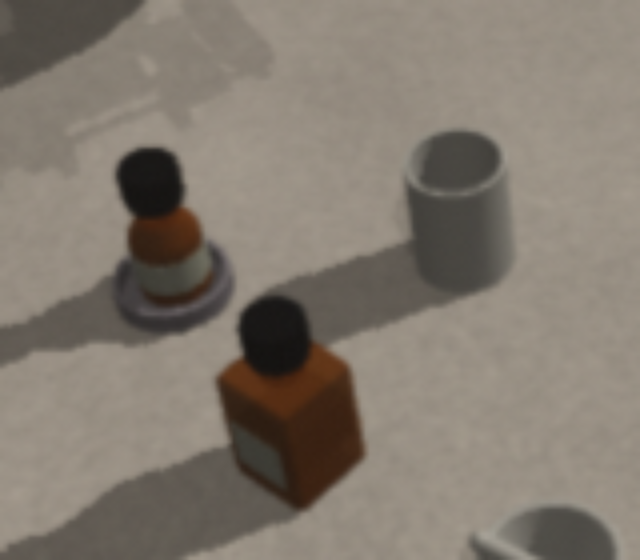

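The small bottle is centred in its tray. Next is the square bottle.

```bash
python3 -m creep '[[[0,0,20,0,0,0,60],[0,0,60,0,0,0,60],[0,0,105,0,0,0,60],[0,0,135,0,0,0,60],[0,-1,142,0,0,0,60]]]' 
python3 -m creep '[[[0,0,0,0,0,0,60],[0,0,0,0,0,0,60]]]' 
python3 d.py .495 -.278 .079 90
python3 - <<'E'
from h import *
T,o=tool();w=imaging.read_camera("wrist");cv2.imwrite("pics/w7.png",cv2.resize(w["pixels"][80:240,200:440,::-1],None,fx=3.3,fy=3.3))
C=T@w["hand_eye"]
print(proj(w,[.495,-.278,.093],C))
m=(w["pixels"].max(2)<45).astype(np.uint8);m[235:]=0
k,l,st,ce=cv2.connectedComponentsWithStats(m)
print([(ce[i].round(1),st[i]) for i in range(1,k) if st[i][4]>100])
E
```

```text
t: 17.9
tcp_pos: [0.4947, -0.2759, 0.2218]
ee_rot: [0.001, 1.574, 0.003]
contact_force: [-0.7, 0.2, 0.8]
opening: 0.0598
t: 18.15
tcp_pos: [0.4934, -0.2768, 0.2241]
ee_rot: [0.002, 1.572, -0.001]
contact_force: [0.2, 0.3, -0.0]
opening: 0.0597
t 18.15 tcp [ 0.4934 -0.2768  0.2241] yaw 89.9 tilt [-1.     0.001 -0.001  0.224] open 59.7 F [ 0.2  0.3 -0. ] q [-0.65  0.08  1.68 -0.    1.38 -2.22]
shift [145.1  -1.3   1.8] turn x -0.001
[314.05511888 193.62840082]
[(array([317.7,  38.2]), array([302,  19,  33,  39, 974], dtype=int32)), (array([314.1, 193.7]), array([300, 178,  29,  32, 675], dtype=int32))]
```

View pics/w7.png

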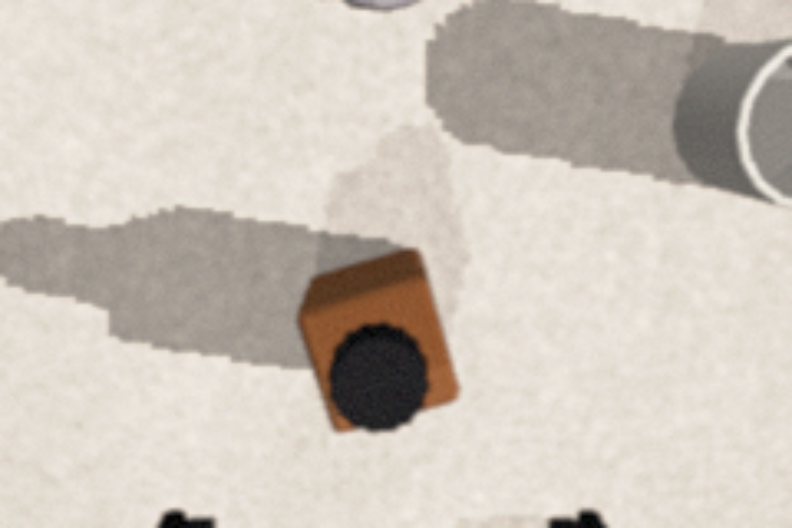

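The cap is exactly where predicted, and the shoulder edges give a yaw of about 16.5°. To match the tray it needs −34°, which is +0.59 rad about tool x.

```bash
python3 -m creep '[[[25,-1,2,0,0,0,60],[65,-1,2,0,0,0,60],[105,-1,2,0,0,0,60],[135,-1,2,0,0,0,60],[145,-1,2,0,0,0,60]]]' 
python3 -m creep '[[[0,0,0,0,0,0,20],[0,0,0,0,0,0,20],[0,0,0,0,0,0,20],[0,0,0,0,0,0,20],[0,0,0,0,0,0,20]]]' 50
python3 d.py .495 -.278 .225 90
python3 -m creep '[[[-8,0,0,0,0,0,20],[-35,0,0,0,0,0,20],[-75,0,0,0,0,0,20],[-115,0,0,0,0,0,20],[-145,0,0,0,0,0,20]]]' 
python3 d.py .665 -.009 .225 56.3

```

```text
t: 18.82
tcp_pos: [0.4947, -0.2772, 0.0779]
ee_rot: [0.003, 1.574, 0.0]
contact_force: [-0.7, -0.1, 0.0]
opening: 0.0602
t: 19.45
tcp_pos: [0.4971, -0.2781, 0.0807]
ee_rot: [-0.0, 1.57, -0.001]
contact_force: [-1.1, 1.1, 4.9]
opening: 0.029
t 19.45 tcp [ 0.4971 -0.2781  0.0807] yaw 90.0 tilt [-1.    -0.001  0.001  0.081] open 29.0 F [-1.1  1.1  4.9] q [-0.65  0.23  1.79  0.    1.11 -2.22]
shift [-144.3   -0.    -2. ] turn x -0.001
t: 20.08
tcp_pos: [0.4966, -0.2779, 0.2266]
ee_rot: [0.0, 1.57, -0.001]
contact_force: [0.8, 0.7, -1.6]
opening: 0.0287
t 20.07 tcp [ 0.4966 -0.2779  0.2266] yaw 90.0 tilt [-1.    -0.001  0.001  0.227] open 28.7 F [ 0.8  0.7 -1.6] q [-0.65  0.08  1.67 -0.    1.39 -2.22]
shift [  1.5 269.1 168.2] turn x 0.587
```

```bash
python3 -m creep '[[[0,20,12,0.05,0,0,20],[0,55,34,0.13,0,0,20],[0,95,60,0.22,0,0,20],[0,140,88,0.32,0,0,20],[0,185,116,0.42,0,0,20]]]' 
python3 d.py .6655 -.009 .225 56.3

```

```text
t: 20.7
tcp_pos: [0.613, -0.0916, 0.2244]
ee_rot: [0.333, 1.546, -0.333]
contact_force: [0.6, -0.5, -1.9]
opening: 0.0288
t 20.7 tcp [ 0.613  -0.0916  0.2244] yaw 65.7 tilt [-1.    -0.    -0.001  0.224] open 28.8 F [ 0.6 -0.5 -1.9] q [-0.28  0.21  1.54 -0.    1.4  -1.42]
shift [-0.6 96.9 13.9] turn x 0.164
```

```bash
python3 -m creep '[[[0,40,6,0.07,0,0,20],[0,70,10,0.12,0,0,20],[0,90,13,0.16,0,0,20],[0,97,14,0.165,0,0,20],[0,97,14,0.165,0,0,20]]]' 
python3 d.py .6655 -.009 .086 56.3
python3 - <<'E'
from h import *
T,o=tool();w=imaging.read_camera("wrist");cv2.imwrite("pics/w8.png",w["pixels"][:,:,::-1])
s=imaging.read_camera("scene");cv2.imwrite("pics/s8.png",cv2.resize(s["pixels"][130:290,270:470,::-1],None,fx=4,fy=3.75))
C=T@w["hand_eye"];a=np.radians(-17.25);r=R.from_euler('z',a)
print([proj(w,np.array([.6645,-.009,.014])+r.apply([.036*i,.036*j,0]),C).round() for i,j in ((1,1),(1,-1),(-1,-1),(-1,1))])
E
```

```text
t: 21.32
tcp_pos: [0.6648, -0.0102, 0.2243]
ee_rot: [0.458, 1.523, -0.459]
contact_force: [-0.9, -0.8, -3.0]
opening: 0.029
t 21.32 tcp [ 0.6648 -0.0102  0.2243] yaw 56.5 tilt [-1.    -0.001 -0.001  0.224] open 29.0 F [-0.9 -0.8 -3. ] q [-0.13  0.31  1.41 -0.    1.42 -1.12]
shift [1.383e+02 1.500e+00 1.000e-01] turn x 0.003
[array([350., 193.]), array([297., 208.]), array([280., 156.]), array([336., 140.])]
```

View pics/w8.png

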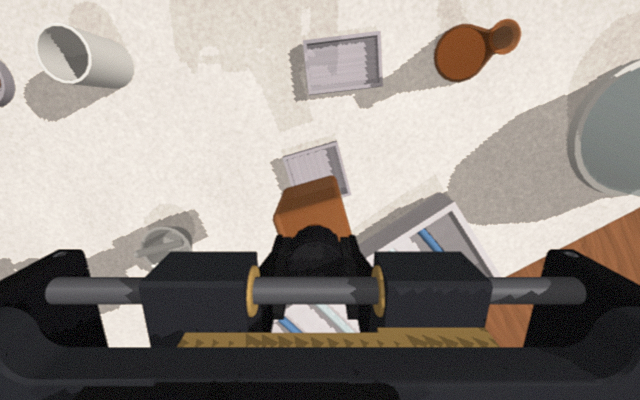

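View pics/s8.png

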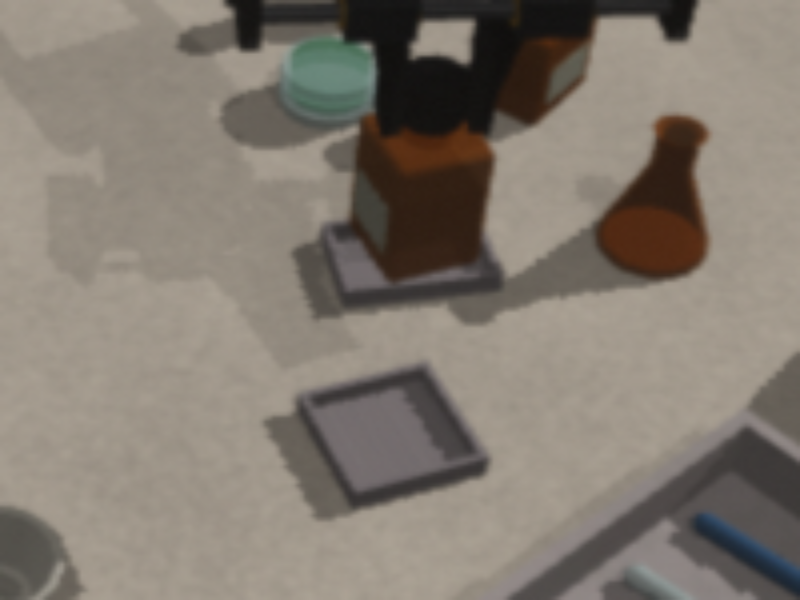

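The tray corners (282,158), (338,140) and (351,193) are within 2 px of the prediction, and the bottle lines up with it. Lower it.

```bash
python3 -m creep '[[[25,1,1,0,0,0,20],[65,2,1,0,0,0,20],[105,2,1,0,0,0,20],[128,2,1,0,0,0,20],[135,2,1,0,0,0,20]]]' 
python3 -m creep '[[[1,0,0,0,0,0,20],[2,0,0,0,0,0,20],[3,0,0,0,0,0,20],[3,0,0,0,0,0,20]]]' 
python3 -m creep '[[[0.5,0,0,0,0,0,20],[1,0,0,0,0,0,20],[1,0,0,0,0,0,20]]]' 

```

```text
t: 22.05
tcp_pos: [0.6653, -0.0098, 0.0876]
ee_rot: [0.459, 1.525, -0.46]
contact_force: [-1.0, -0.1, -2.3]
opening: 0.0294
t: 22.55
tcp_pos: [0.6674, -0.009, 0.0874]
ee_rot: [0.459, 1.521, -0.459]
contact_force: [-0.5, 0.7, -1.2]
opening: 0.0287
t: 22.92
tcp_pos: [0.6669, -0.009, 0.0856]
ee_rot: [0.459, 1.522, -0.459]
contact_force: [0.4, 0.6, -1.9]
opening: 0.0291
```

```bash
python3 -m creep '[[[0.5,0,0,0,0,0,20],[1,0,0,0,0,0,20],[1.5,0,0,0,0,0,20],[1.5,0,0,0,0,0,20]]]' 

```

```text
t: 23.42
tcp_pos: [0.6673, -0.009, 0.0848]
ee_rot: [0.459, 1.521, -0.459]
contact_force: [-1.0, 1.4, 2.0]
opening: 0.0291
```

```bash
python3 -m creep '[[[0.4,0,0,0,0,0,20],[0.8,0,0,0,0,0,20],[0.8,0,0,0,0,0,20]]]' 

```

```text
t: 23.8
tcp_pos: [0.6675, -0.009, 0.0848]
ee_rot: [0.459, 1.52, -0.459]
contact_force: [-2.8, 1.1, 6.8]
opening: 0.0291
```

```bash
python3 -m creep '[[[-0.7,0,0,0,0,0,20],[-0.7,0,0,0,0,0,30],[-0.7,0,0,0,0,0,40],[-0.7,0,0,0,0,0,60],[-0.7,0,0,0,0,0,60]]]' 
python3 -m creep '[[[-20,0,0,0,0,0,60],[-60,0,0,0,0,0,60],[-105,0,0,0,0,0,60],[-130,0,0,0,0,0,60],[-140,0,0,0,0,0,60]]]' 
python3 d.py .503 .255 .225 90

```

```text
t: 24.42
tcp_pos: [0.6668, -0.0091, 0.0837]
ee_rot: [0.459, 1.522, -0.459]
contact_force: [0.4, 0.2, -0.4]
opening: 0.0526
t: 25.05
tcp_pos: [0.6684, -0.0092, 0.2282]
ee_rot: [0.459, 1.516, -0.458]
contact_force: [-0.2, -0.1, -0.1]
opening: 0.0598
t 25.05 tcp [ 0.6684 -0.0092  0.2282] yaw 56.4 tilt [-1.     0.002  0.005  0.228] open 59.8 F [-0.2 -0.1 -0.1] q [-0.13  0.32  1.4  -0.    1.42 -1.12]
shift [   2.1  128.7 -283.9] turn x -0.586
```

```bash
python3 -m creep '[[[0,10,-22,-0.08,0,0,60],[0,29,-64,-0.2,0,0,60],[0,52,-115,-0.34,0,0,60],[0,75,-165,-0.48,0,0,60],[0,98,-216,-0.586,0,0,60]]]' 
python3 -m creep '[[[0,0,0,0,0,0,60]]]' 
python3 d.py .503 .255 .225 90
python3 - <<'E'
from h import *
w=imaging.read_camera("top");cv2.imwrite("pics/t9.png",cv2.resize(w["pixels"][110:220,160:390,::-1],None,fx=3.4,fy=3.4))
s=imaging.read_camera("scene");cv2.imwrite("pics/s9.png",cv2.resize(s["pixels"][170:290,290:450,::-1],None,fx=4,fy=4))
E
```

```text
t: 25.68
tcp_pos: [0.5397, 0.1932, 0.2236]
ee_rot: [-0.003, 1.572, 0.003]
contact_force: [0.4, 0.6, 0.2]
opening: 0.0599
t: 25.8
tcp_pos: [0.5388, 0.1951, 0.2237]
ee_rot: [-0.004, 1.572, 0.005]
contact_force: [0.2, -1.1, 0.7]
opening: 0.0603
t 25.8 tcp [0.5388 0.1951 0.2237] yaw 90.3 tilt [-1.     0.001 -0.002  0.224] open 60.3 F [ 0.2 -1.1  0.7] q [ 0.21  0.1   1.66  0.    1.38 -1.37]
shift [ -1.2  60.1 -35.4] turn x 0.006
```

View pics/t9.png

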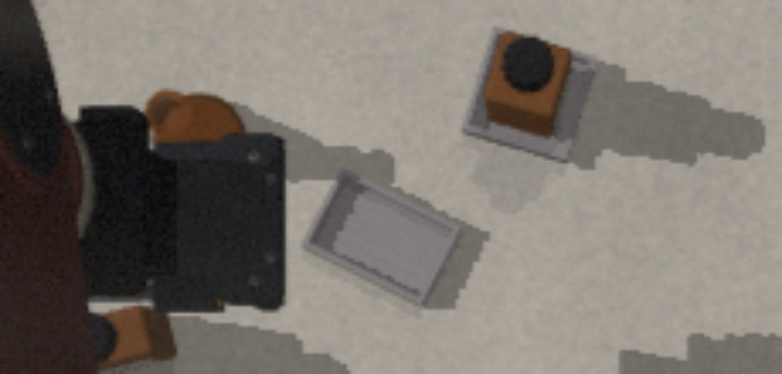

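View pics/s9.png

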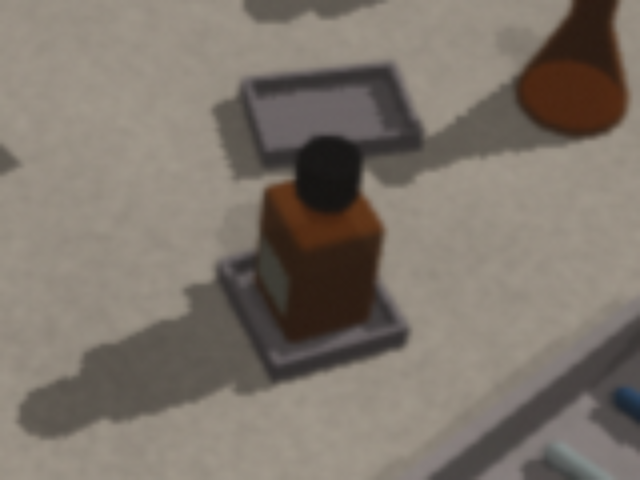

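The square bottle stands inside its tray. Last is the oblong one.

```bash
python3 -m creep '[[[0,20,-12,0,0,0,60],[0,45,-27,0,0,0,60],[0,60,-35.5,0,0,0,60],[0,60,-35.5,0,0,0,60]]]' 
python3 d.py .503 .255 .073 90
python3 - <<'E'
from h import *
T,o=tool();w=imaging.read_camera("wrist");cv2.imwrite("pics/w10.png",cv2.resize(w["pixels"][80:240,200:440,::-1],None,fx=3.3,fy=3.3))
C=T@w["hand_eye"]
print(proj(w,[.503,.255,.088],C))
m=(w["pixels"].max(2)<45).astype(np.uint8);m[235:]=0
k,l,st,ce=cv2.connectedComponentsWithStats(m)
print([(ce[i].round(1),st[i]) for i in range(1,k) if st[i][4]>100])
E
```

```text
t: 26.4
tcp_pos: [0.5059, 0.252, 0.224]
ee_rot: [-0.001, 1.571, 0.0]
contact_force: [-0.9, 0.1, 0.6]
opening: 0.0602
t 26.4 tcp [0.5059 0.252  0.224 ] yaw 90.0 tilt [-1.    -0.    -0.     0.224] open 60.2 F [-0.9  0.1  0.6] q [ 0.32  0.08  1.68 -0.    1.38 -1.25]
shift [151.    3.1  -2.9] turn x 0.0
[318.22549361 188.0709524 ]
[(array([361. ,  31.6]), array([ 342,    9,   39,   46, 1312], dtype=int32)), (array([320.4, 187.9]), array([307, 173,  28,  31, 632], dtype=int32))]
```

View pics/w10.png

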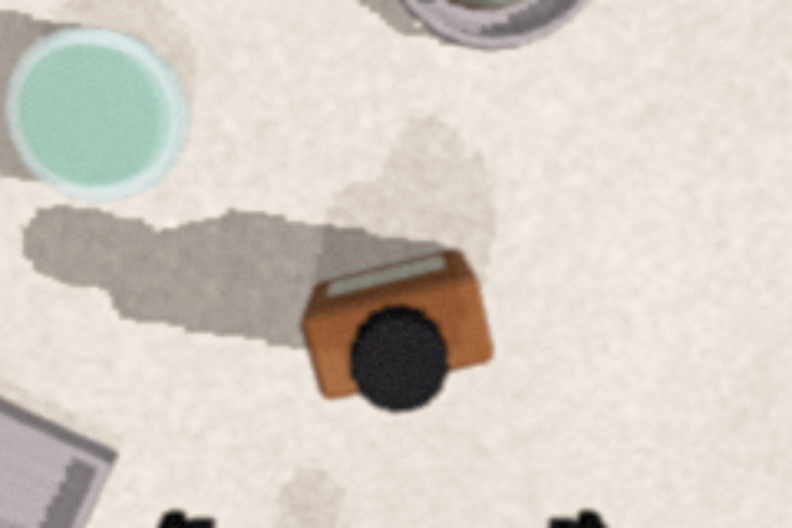

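The cap at (320,188) sits about 1.3 mm further +y than predicted. The long axis is near 103°, so it must turn −40° (+0.70 rad about tool x).

```bash
python3 -m creep '[[[25,3,-2,0,0,0,60],[65,4,-2.5,0,0,0,60],[105,4,-2.5,0,0,0,60],[138,4,-2.5,0,0,0,60],[149,4,-2.5,0,0,0,60]]]' 
python3 -m creep '[[[0,0,0,0,0,0,20],[0,0,0,0,0,0,20],[0,0,0,0,0,0,20],[0,0,0,0,0,0,20],[0,0,0,0,0,0,20]]]' 50
python3 d.py .503 .255 .225 90
python3 -m creep '[[[-8,0,0,0,0,0,20],[-35,0,0,0,0,0,20],[-75,0,0,0,0,0,20],[-115,0,0,0,0,0,20],[-150,0,0,0,0,0,20]]]' 
python3 d.py .571 .088 .225 50

```

```text
t: 27.08
tcp_pos: [0.5022, 0.2545, 0.0727]
ee_rot: [-0.001, 1.575, -0.002]
contact_force: [-0.7, -0.0, -0.7]
opening: 0.0601
t: 27.7
tcp_pos: [0.504, 0.2565, 0.0762]
ee_rot: [0.0, 1.569, 0.001]
contact_force: [-0.5, 1.0, 4.0]
opening: 0.0291
t 27.7 tcp [0.504  0.2565 0.0762] yaw 90.0 tilt [-1.     0.001  0.002  0.076] open 29.1 F [-0.5  1.   4. ] q [ 0.33  0.23  1.81  0.    1.1  -1.24]
shift [-148.8   -1.4   -0.7] turn x 0.0
t: 28.32
tcp_pos: [0.5029, 0.2559, 0.2266]
ee_rot: [-0.0, 1.571, -0.0]
contact_force: [0.2, 0.8, -2.9]
opening: 0.029
t 28.32 tcp [0.5029 0.2559 0.2266] yaw 90.0 tilt [-1.    -0.    -0.     0.227] open 29.0 F [ 0.2  0.8 -2.9] q [ 0.33  0.07  1.68 -0.    1.39 -1.24]
shift [   1.6 -167.9   68.1] turn x 0.698
```

```bash
python3 -m creep '[[[0,-15,6,0.06,0,0,20],[0,-45,18,0.18,0,0,20],[0,-80,32,0.33,0,0,20],[0,-115,47,0.48,0,0,20],[0,-145,59,0.61,0,0,20]]]' 
python3 d.py .571 .088 .225 50

```

```text
t: 28.95
tcp_pos: [0.5615, 0.1087, 0.2226]
ee_rot: [0.482, 1.52, -0.485]
contact_force: [1.4, 0.0, -2.2]
opening: 0.0287
t 28.95 tcp [0.5615 0.1087 0.2226] yaw 54.6 tilt [-1.    -0.003 -0.003  0.223] open 28.7 F [ 1.4  0.  -2.2] q [ 0.05  0.1   1.66 -0.    1.38 -0.9 ]
shift [ -2.5 -11.4  19.7] turn x 0.081
```

```bash
python3 -m creep '[[[0,-7,12,0.05,0,0,20],[0,-12,19,0.085,0,0,20],[0,-12,19,0.085,0,0,20],[0,-12,19,0.085,0,0,20]]]' 
python3 d.py .571 .088 .080 50
python3 - <<'E'
from h import *
T,o=tool();w=imaging.read_camera("wrist");cv2.imwrite("pics/w11.png",w["pixels"][:,:,::-1])
s=imaging.read_camera("scene");cv2.imwrite("pics/s11.png",cv2.resize(s["pixels"][110:250,300:470,::-1],None,fx=4,fy=4))
C=T@w["hand_eye"];r=R.from_euler('z',np.radians(63))
print([proj(w,np.array([.571,.088,.014])+r.apply([.044*i,.029*j,0]),C).round() for i,j in ((1,1),(1,-1),(-1,-1),(-1,1))])
E
```

```text
t: 29.45
tcp_pos: [0.5706, 0.0912, 0.225]
ee_rot: [0.543, 1.502, -0.542]
contact_force: [0.1, 0.4, -2.1]
opening: 0.0287
t 29.45 tcp [0.5706 0.0912 0.225 ] yaw 50.3 tilt [-1.     0.    -0.     0.225] open 28.7 F [ 0.1  0.4 -2.1] q [ 0.02  0.11  1.65  0.    1.39 -0.86]
shift [145.   -2.2   2.4] turn x 0.005
[array([342., 148.]), array([351., 191.]), array([286., 205.]), array([274., 163.])]
```

View pics/w11.png

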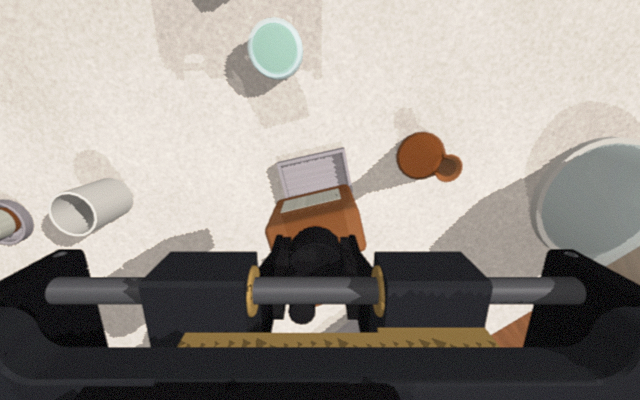

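View pics/s11.png

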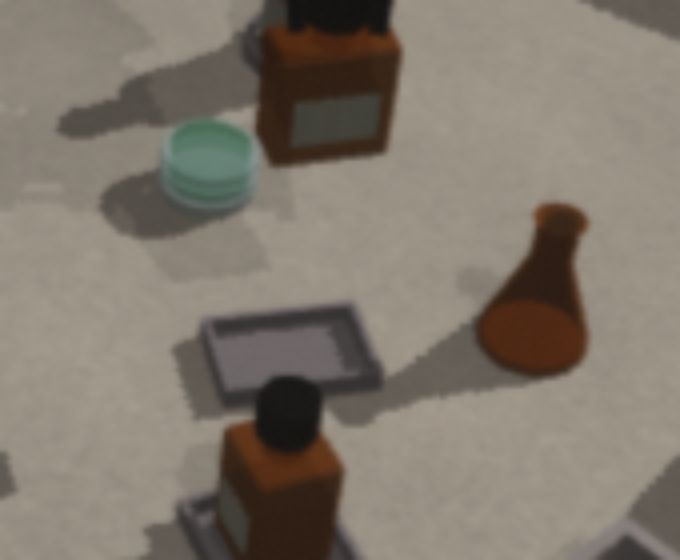

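The tray corners (277,162) and (345,147) show the tray about 2–3 mm toward +tool y of the prediction. The present position is therefore right, and the yaws agree within about 2°. Lower it.

```bash
python3 -m creep '[[[25,0,1,0,0,0,20],[65,0,1.5,0,0,0,20],[105,0,1.5,0,0,0,20],[133,0,1.5,0,0,0,20],[140,0,1.5,0,0,0,20]]]' 
python3 -m creep '[[[1,0,0,0,0,0,20],[2,0,0,0,0,0,20],[3,0,0,0,0,0,20],[3,0,0,0,0,0,20]]]' 
python3 -m creep '[[[0.5,0,0,0,0,0,20],[1,0,0,0,0,0,20],[1.5,0,0,0,0,0,20],[1.5,0,0,0,0,0,20]]]' 

```

```text
t: 30.18
tcp_pos: [0.5702, 0.09, 0.0829]
ee_rot: [0.542, 1.506, -0.544]
contact_force: [0.3, -0.4, -1.7]
opening: 0.0292
t: 30.68
tcp_pos: [0.5725, 0.0894, 0.0828]
ee_rot: [0.544, 1.5, -0.543]
contact_force: [-0.3, -0.0, -2.0]
opening: 0.0289
t: 31.18
tcp_pos: [0.572, 0.0894, 0.0805]
ee_rot: [0.544, 1.502, -0.544]
contact_force: [0.0, 0.2, -2.2]
opening: 0.029
```

```bash
python3 -m creep '[[[0.5,0,0,0,0,0,20],[1,0,0,0,0,0,20],[1,0,0,0,0,0,20]]]' 

```

```text
t: 31.55
tcp_pos: [0.5724, 0.0894, 0.0802]
ee_rot: [0.544, 1.501, -0.543]
contact_force: [-1.3, 0.4, 2.8]
opening: 0.0294
```

```bash
python3 -m creep '[[[0.4,0,0,0,0,0,20],[0.6,0,0,0,0,0,20],[0.6,0,0,0,0,0,20]]]'
python3 -m creep '[[[-0.6,0,0,0,0,0,20],[-0.6,0,0,0,0,0,30],[-0.6,0,0,0,0,0,40],[-0.6,0,0,0,0,0,60],[-0.6,0,0,0,0,0,60]]]' 
python3 -m creep '[[[-20,0,0,0,0,0,60],[-60,0,0,0,0,0,60],[-105,0,0,0,0,0,60],[-140,0,0,0,0,0,60],[-150,0,0,0,0,0,60]]]' 
python3 d.py .35 .05 .23 50
```

```text
t: 31.92
tcp_pos: [0.5726, 0.0895, 0.0802]
ee_rot: [0.544, 1.501, -0.543]
contact_force: [-2.9, 0.4, 7.2]
opening: 0.0289
t: 32.55
tcp_pos: [0.5719, 0.0893, 0.0793]
ee_rot: [0.544, 1.502, -0.544]
contact_force: [-0.3, -0.1, 0.7]
opening: 0.0524
t: 33.17
tcp_pos: [0.5739, 0.0895, 0.2341]
ee_rot: [0.545, 1.495, -0.541]
contact_force: [0.0, -0.1, 0.0]
opening: 0.06
t 33.17 tcp [0.5739 0.0895 0.2341] yaw 50.2 tilt [-1.     0.004  0.005  0.234] open 60.0 F [ 0.  -0.1  0. ] q [ 0.02  0.1   1.64  0.    1.4  -0.86]
shift [   2.6 -173.7 -146.8] turn x 0.003
```

Back off toward the base to clear the view.

```bash
python3 -m creep '[[[0,-20,-17,0,0,0,60],[0,-60,-50,0,0,0,60],[0,-100,-85,0,0,0,60],[0,-140,-118,0,0,0,60],[0,-165,-140,0,0,0,60]]]' 
python3 -m creep '[[[0,0,0,0,0,0,60],[0,0,0,0,0,0,60]]]' 
python3 - <<'E'
from h import *
w=imaging.read_camera("top");cv2.imwrite("pics/t12.png",cv2.resize(w["pixels"][110:310,150:480,::-1],None,fx=2.4,fy=2.4))
s=imaging.read_camera("scene");cv2.imwrite("pics/s12.png",cv2.resize(s["pixels"][90:290,140:470,::-1],None,fx=2.4,fy=2.4))
E
```

```text
t: 33.8
tcp_pos: [0.3564, 0.0521, 0.2285]
ee_rot: [0.543, 1.503, -0.544]
contact_force: [0.9, -0.1, -0.2]
opening: 0.0597
t: 34.05
tcp_pos: [0.3594, 0.0523, 0.2296]
ee_rot: [0.544, 1.501, -0.544]
contact_force: [1.1, -0.3, 0.0]
opening: 0.0603
```

View pics/t12.png

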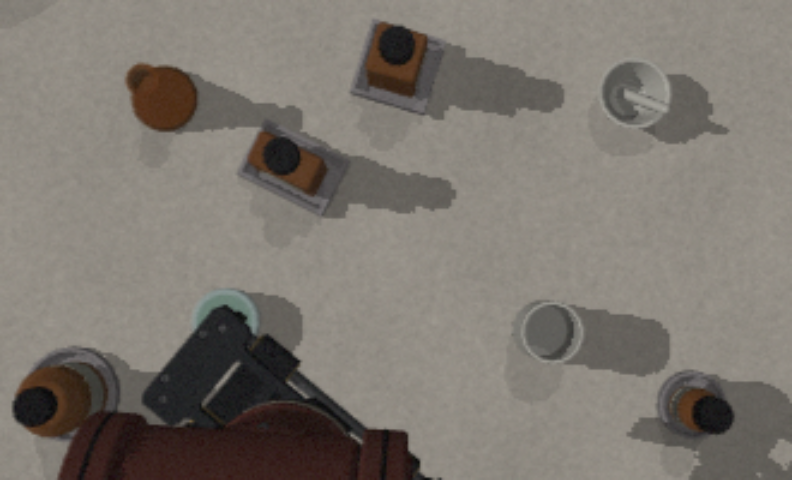

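View pics/s12.png

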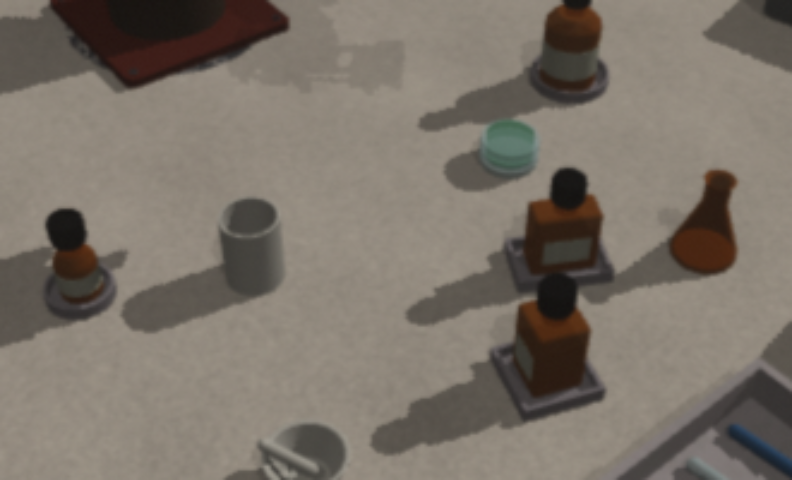

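All four bottles stand upright inside their trays. The square cap is at zoom (396,45), the oblong (281,156), the large (35,407) and the small (712,413). The beaker and flask haven't moved. Handing in.

```bash
python3 -c "
from plant import bot,get_obs
print(get_obs()['t'],get_obs()['contact_force'].round(1));print(bot.finish_job())"
```

```text
34.15 [-0.7  0.6 -1.3]
the job is handed in; nothing more can be done
None
```

All four bottles are standing upright in their own trays, and I handed the job in at t = 34 s. I moved them in the order large, small, square, oblong, gripping each by its cap. The square bottle was turned −34° and the oblong one −40° to line up with their trays.

- **Setting down:** I lowered each bottle in small steps until it touched. Contact came at about the height expected for the tray floor each time, 4 mm above the bench. The highest force I read was about 13 N.
- **Final pictures:** the top and scene views show every bottle upright inside its tray rim. The beaker and flask look unmoved by eye, though I did not measure their positions. In the top view the arm hid part of the bench near the large tray, but the scene view shows that tray clearly.
- **Disagreements:** the top and scene cameras differed by about 3 mm in x on the bottle caps. The wrist camera put the oblong tray 2–3 mm from the top-view estimate. Both are well inside the 8–9 mm of clearance around each bottle.
- **Failed checks:** none.

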